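# Push the filter carrier under the drag spring into the reading head

## Task

Push the black filter carrier along its track, away from the rear end bar, until it is fully home against the stop inside the grey reading head. Press it down firmly with the fingertips on its ribbed pad so that its tongue dips below the lip of the steel spring that sticks out of the head, and slide it under the spring while it is held down; then let go and move clear. Do not lift or tip the carrier out of the track, and leave the things standing round the reader where they are.

Things in the scene. Friction and masses are not known exactly. Their poses are not given: they have to be found in the camera images.
- reader: Fixed filter reader: aluminium base plate 272 x 90 x 8 mm with a straight track and at the far end a grey head 50 long, 83 wide, 70 mm high, black lens on top (to 88 mm). Origin: underside of base on the track's centre line; x along the track into the head, z up. Base from x -150 to +122 mm. Rails 10 mm wide, tops at z 35, leave a 47 mm channel from the rear end bar (x -142) to the head (x +70).
- home (a point): Where the carrier's origin lies when it is fully home (nose on the stop) with the bed pressed right down: reader x +40, z 18 mm. Axes as the reader's. The stop face is at reader x +105.
- lip (a point): Middle of the lower edge of the drag spring's lip at rest; the spring sticks out 19 mm from the mouth of the head: reader x +51, z 34 mm. The lip's front face is upright, 30 mm wide and 10 mm high; its lower edge is rounded.
- carrier: Loose black slippery plastic carrier, about 0.15 kg, 130 long (x) x 44 wide x 18 mm high, on the sprung bed in the track. Origin: centre of its underside; x towards the nose (x +65, bevelled on top). Top from x -65 to -15: flat pad. Rib at x -15 to -9 rises 9 mm above the pad. In front of it the tongue, top z 18, with a round window at x +44. At rest its underside is 30 mm above the desk.
- pad (a point): Middle of the carrier's 50 x 44 mm finger pad, with fine grey lines across it, on its top face (48 mm above the desk at rest, 36 mm pressed right down). The rear face of the rib, against which fingertips push it forwards, is 25 mm in front of this point. Home, the rib's front stands 20 mm short of the lip.
- nose (a point): Front end of the carrier's tongue, 6 mm above its underside; its top edge is bevelled, 6 mm high over 9 mm. At the start it is 15 to 45 mm short of the lip along the track.
- bed (a joint): White sprung floor of the track, 44 mm wide, that carries the carrier straight up and down: 0 m up (at rest, top 30 mm above the desk), 0.012 m right down. It pushes up with about 7 N at 0 and 13 N at 0.012; about 10 N on the pad holds it down. Only when it is some 9 mm or more down does the tongue pass easily under the lip. Friction carrier on bed about 0.25.
- leaf (a joint): Steel drag spring, hinged 59 mm behind its lip: 0 rad at rest, up to 0.075 (lip 4.4 mm higher); presses down with 4 to 9 N. Bed up: the nose is blocked by the lip's upright face. Bed right down: the tongue's top is 2 mm above the lip's edge, which rides up the bevel and drags on the tongue. Released, the carrier stays trapped under it, bed still about 8 to 11 mm down.
- weight: Loose brass weight with a knob, 26 mm diameter x 30 mm, beside the reader; origin at the centre of its underside. Leave alone.
- cuvettes: Loose clear two-cell block 26 x 60 x 32 mm beside the reader; origin at the centre of its underside. Leave alone.
- slides: Loose blue carton 28 x 78 x 27 mm beside the reader; origin at the centre of its underside. Leave alone.

How it is judged:
By the outcome, as a careful person would: the job done as asked, in the order asked, and still so for the second after the job is handed in, with the robot touching nothing.
It also fails if it takes over 38 s, if anything falls off the work surface, if the arm or the gripper's body presses on something with over 40 N, if the wrist force passes 120 N, or if a joint passes its speed limit or range.

## Robot

A 6-joint arm with a two-finger parallel gripper is mounted at the origin on a cart in front of the work surface, level with it; the furniture and walls round the work are solid. World frame = base frame: x ahead of the robot, y to its left, z up, the work surface at z = 0. Lengths are in m, angles in degrees, forces in N, time in s.
With the tool pointing down it reaches from about 0.35 to 0.925 m from the base axis. Payload 6.4 kg.
Tool frame: the origin (TCP) lies midway between the tips of the shut fingers; the grasp point (between the pads) lies 19 mm behind it; z points along the fingers, y is the line along which they close (so a half turn about z gives the same grasp; the last joint's range is limited). The gripper opens to 94 mm and grips with 3 to 60 N. Pads are 16 mm wide; open, the fingers measure 119 mm over their backs; the gripper's body (75 mm by 177 mm) begins 78 mm behind the grasp point.
Start: joints at [59.811, 14.043, 89.255, -0, 76.702, -9.975], TCP at [0.225, 0.61, 0.205] pointing down, gripper open.
Joint ranges: [-179.41, 179.41], [-58.25, 129.5], [7.25, 145.43], [-54.29, 234.29], [11.92, 165.04], [-157.13, 157.13]. Speed limits (degrees/s): [147.25, 147.25, 180, 180, 180, 180].

## Interface

Orientations are given as [roll, pitch, yaw] about the fixed x, y, z axes, in that order (R = Rz(yaw) Ry(pitch) Rx(roll)).
In Python, from station import ctrl gives the robot as it stands.
- The arm moves only by the shell command python3 shift.py 'ROWS'. ROWS is a JSON list of rows, 1 to 8 of them, each of 7 numbers: a rotation vector rx, ry, rz in degrees, then dx, dy, dz in m, then the finger opening in m; each row is the pose to reach, as a shift and turn from the pose commanded when the command began, along the tool's axes at that moment; what a row does not reach only later rows make up. A row lasts 1/12 s, in which the tool goes at most 0.0417 m and 7.16 degrees, less where a joint would pass 70% of its speed; a pose out of reach is approached as far as the arm can. The fingers move at their own pace and stop on an object; the grip force is fixed at half the most. Time passes only in rows, so rows that do not move let the fingers close. It prints the time, the measured TCP pose, the force, the opening and the grip force at its end.
- ctrl.state(): the state, without advancing time (a new reading comes with each control period).
- ctrl.camera(name): name is "scene" or "top"; returns the picture (384x512x3 uint8, red, green, blue); there is no depth.
- ctrl.camera_model(name): a dict with "K" (3x3 intrinsics, pixels), "k1" (the pictures are not rectified: a ray, as slopes to the right and down, at radius r is drawn at 1 + k1 r^2 times it, then the intrinsics apply), "T" (4x4, takes a point from camera to world coordinates). Camera axes: x right, y down, z forward; pixel columns grow to the right and rows downward; lengths in m; the calibration is good to about 2 mm. A picture is of the moment at which its call begins. camera_model takes no time and is no camera call.
- ctrl.sign_off(): hands the job in; it is judged then, once.
The state is a dict: "time": time; "joint_pos": joint angles; "joint_vel": joint speeds; "joint_efforts": joint torques, N m; "tcp_pos": TCP position; "eef_rot": TCP orientation; "wrist_force": force on the tool from outside, world axes, zero at the start; "moment": the same for the moment, N m; "opening": finger opening in m; "grasp_force": force on a finger pad.
Only numpy, scipy, OpenCV 4.12 (cv2) and the standard library are available. Lean on these libraries where they do the work, as an engineer would, in place of code of your own. Each camera call takes 0.05 s, during which the arm holds its last target. There are 200 camera calls.

## Working session

There is one attempt and no reset: what is moved stays moved. The work goes in short steps, Python scripts to look and compute and a shell command to move; the robot and the scene stay as the last step left them, time stands still between calls to the robot, and variables do not carry over. Pictures are saved under pics/ and viewed, at most 10 in all, crops included, and the job is handed in when it is done.

```bash
ls; mkdir -p pics; cat > h.py <<'E'
import numpy as np, cv2
from station import ctrl
def ray(n,u,v):
    m=ctrl.camera_model(n);K=np.array(m["K"]);T=np.array(m["T"]);k=m["k1"]
    d=np.array([(u-K[0,2])/K[0,0],(v-K[1,2])/K[1,1]]);s=d.copy()
    for _ in range(20): s=d/(1+k*(s@s))
    return T[:3,3],T[:3,:3]@np.array([s[0],s[1],1])
def onz(n,u,v,z):
    o,d=ray(n,u,v);return o+d*(z-o[2])/d[2]
def tri(a,b):
    (o1,d1),(o2,d2)=ray(*a),ray(*b)
    t=np.linalg.lstsq(np.c_[d1,-d2],o2-o1,rcond=None)[0]
    p,q=o1+d1*t[0],o2+d2*t[1];return (p+q)/2,np.linalg.norm(p-q)
def proj(n,p):
    m=ctrl.camera_model(n);K=np.array(m["K"]);T=np.array(m["T"])
    c=T[:3,:3].T@(np.array(p)-T[:3,3]);s=c[:2]/c[2];s=s*(1+m["k1"]*(s@s))
    return K[0,0]*s[0]+K[0,2],K[1,1]*s[1]+K[1,2]
E
python3 - <<'E'
from h import *
ims=[]
for n in ("scene","top"):
    im=ctrl.camera(n)[:,:,::-1];cv2.imwrite(f"pics/{n}0.png",im)
    m=ctrl.camera_model(n);print(n,np.round(m["T"],3).tolist(),m["K"],m["k1"])
print(ctrl.state())
E
```

```text
pics
shift.py
station.py
scene [[0.651, -0.491, 0.579, 0.053], [-0.759, -0.403, 0.511, -0.104], [-0.018, -0.772, -0.635, 0.605], [0.0, 0.0, 0.0, 1.0]] [[469.70900241   0.         262.78978314]
 [  0.         469.70900241 189.13155581]
 [  0.           0.           1.        ]] 0.008588008269417031
top [[0.021, -0.993, 0.113, 0.48], [-1.0, -0.019, 0.021, 0.34], [-0.018, -0.113, -0.993, 0.919], [0.0, 0.0, 0.0, 1.0]] [[433.54915503   0.         252.3698998 ]
 [  0.         433.54915503 179.66909071]
 [  0.           0.           1.        ]] -0.1276733495804704
{'time': 0.1, 'joint_pos': array([ 5.98090593e+01,  1.40769814e+01,  8.93155527e+01, -1.03605330e-03,
        7.67016741e+01, -9.97292375e+00]), 'joint_vel': array([-0.01807459,  0.00592966, -0.18837936,  0.10368109, -0.12921734,
        0.00241477]), 'joint_efforts': array([-2.61600535e-04, -4.16913056e+01, -3.15525448e+01,  6.86790165e-02,
        3.09681636e-02, -3.34023480e-05]), 'tcp_pos': array([0.2243444 , 0.60950152, 0.20451284]), 'eef_rot': array([-1.79907041e+02, -1.53225809e-02,  1.59782210e+02]), 'wrist_force': array([ 0.07305607,  0.89563667, -0.46515473]), 'moment': array([-0.00750258,  0.00863792, -0.02384423]), 'grasp_force': 0.0, 'opening': 0.09381329960486777}
```

View pics/scene0.png

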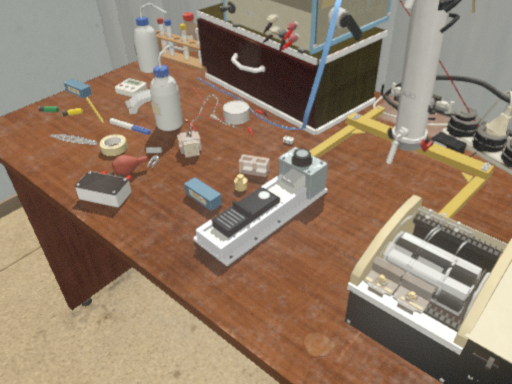

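View pics/top0.png

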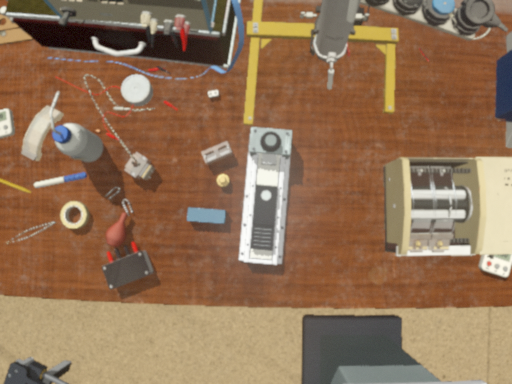

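The reader shows at (265,195) in the top view, with its head at (270,140) and its rear at (260,263). The slides are at (206,215), the weight at (223,181) and the cuvettes at (216,153), all to its left. I'll enlarge both views.

```bash
python3 - <<'E'
from h import *
a=cv2.imread("pics/top0.png")[120:272,225:305];b=cv2.imread("pics/scene0.png")[140:265,190:335]
cv2.imwrite("pics/topc.png",cv2.resize(a.transpose(1,0,2)[::-1],None,fx=5,fy=5,interpolation=2))
cv2.imwrite("pics/scenec.png",cv2.resize(b,None,fx=4.7,fy=4.7,interpolation=2))
E
```

```text
(no output)
```

View pics/topc.png

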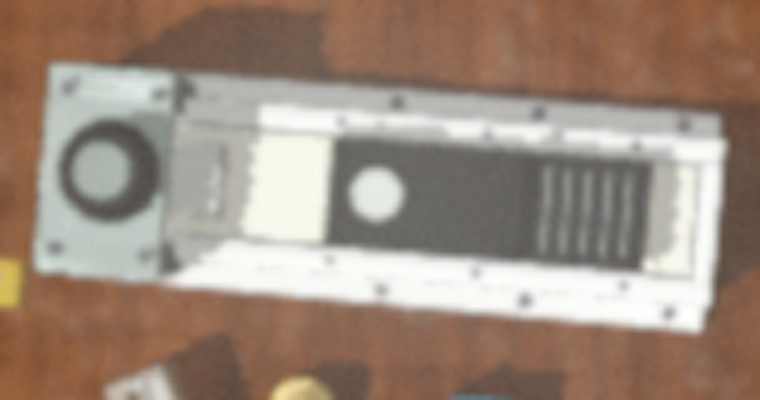

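View pics/scenec.png

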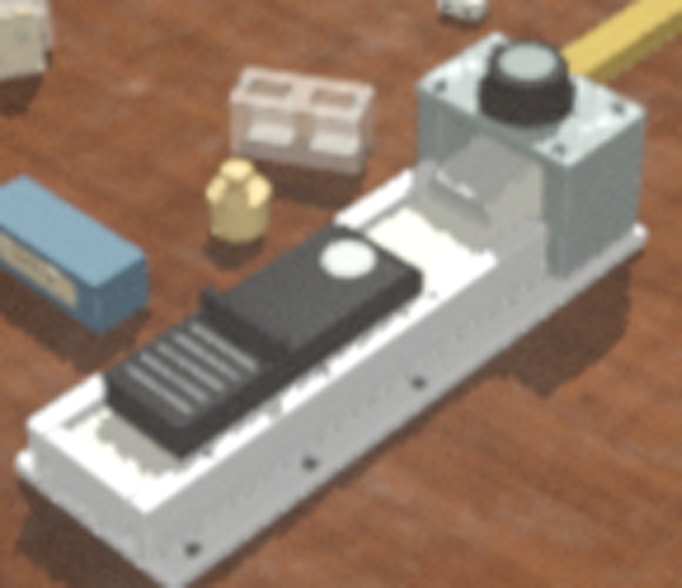

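Top crop: the carrier runs from crop x 332 (nose) to 645 (rear). The window is at (377,194) and the lip edge at about x 210–245. In the scene crop the window is at (348,258) and the lip edge is at about (420–490, 190–215). The carrier is at rest with a gap to the lip.

```bash
python3 - <<'E'
from h import *
def blobs(n,z,box):
    im=cv2.imread(f"pics/{n}0.png");x0,y0,x1,y1=box
    g=cv2.cvtColor(im,cv2.COLOR_BGR2HSV)
    m=((g[...,2]<105)&(g[...,1]<90)).astype(np.uint8)
    k=np.zeros_like(m);k[y0:y1,x0:x1]=m[y0:y1,x0:x1]
    k=cv2.morphologyEx(k,cv2.MORPH_OPEN,np.ones((2,2)))
    c=max(cv2.findContours(k,cv2.RETR_EXTERNAL,cv2.CHAIN_APPROX_NONE)[0],key=cv2.contourArea)
    return c[:,0,:],im
c,im=blobs("top",.048,(240,175,292,262))
P=np.array([onz("top",u,v,.048)[:2] for u,v in c])
r=cv2.minAreaRect(P.astype(np.float32)*1000);print("carrier rect mm",r)
print(np.round(cv2.boxPoints(r)))
# window centroids
w=[]
for n,(x0,y0,x1,y1) in (("top",(257,187,274,204)),("scene",(255,186,274,204))):
    im=cv2.imread(f"pics/{n}0.png");m=(cv2.cvtColor(im,6)[y0:y1,x0:x1]>150).astype(np.uint8)
    _,_,s,ce=cv2.connectedComponentsWithStats(m);i=1+np.argmax(s[1:,4]);w.append((n,ce[i][0]+x0,ce[i][1]+y0));print(w[-1],s[i])
print("window",tri(*w))
# lens top centres and base corners
def T(X,Y):return ("top",304-Y/5+.4,120+X/5-.4)
def S(X,Y):return ("scene",190+X/4.7-.4,140+Y/4.7-.4)
print("lens",tri(T(101,171),S(525,60)))
for q,s in (((332,137),(337,226)),((332,243),(418,277)),((640,268),(180,450))): pass
print("carrier nose-R",tri(T(332,137),S(420,275)),"pad rear-R",tri(T(648,160),S(180,447)))
print("lip mid top",onz(*T(217,185),.044))
for q in ((50,63),(35,270),(722,115),(700,332)): print("base/head corner",q,onz(*T(*q),.008),onz(*T(*q),.07))
E
```

```text
carrier rect mm ((499.8078918457031, 332.4710693359375), (35.976531982421875, 38.05601119995117), 1.1396461725234985)
[[481. 351.]
 [482. 313.]
 [518. 314.]
 [517. 352.]]
('top', np.float64(265.6914893617021), np.float64(194.85106382978722)) [ 4  3 11 11 94]
('scene', np.float64(265.7867647058824), np.float64(191.84558823529412)) [  3   0  16  13 136]
window (array([0.5489183 , 0.32975861, 0.05625415]), np.float64(0.003598567756616275))
lens (array([0.6519942 , 0.32494451, 0.09040304]), np.float64(0.0011928881944090989))
carrier nose-R (array([0.5664681 , 0.30911591, 0.0412375 ]), np.float64(0.002444586377359769)) pad rear-R (array([0.4385942 , 0.31643017, 0.04011917]), np.float64(0.002974509834861489))
lip mid top [0.61378856 0.32857356 0.044     ]
base/head corner (50, 63) [0.69274555 0.27694425 0.008     ] [0.67824905 0.28125794 0.07      ]
base/head corner (35, 270) [0.69774681 0.36588773 0.008     ] [0.68290981 0.36414576 0.07      ]
base/head corner (722, 115) [0.40797044 0.29526645 0.008     ] [0.41286266 0.29833269 0.07      ]
base/head corner (700, 332) [0.41512768 0.38565944 0.008     ] [0.4195326  0.38257134 0.07      ]
```

```bash
python3 - <<'E'
from h import *
w=[]
for n,(x0,y0,x1,y1) in (("top",(257,187,274,204)),("scene",(255,184,274,206))):
    im=cv2.imread(f"pics/{n}0.png");m=(cv2.cvtColor(im,6)[y0:y1,x0:x1]>150).astype(np.uint8)
    _,_,s,ce=cv2.connectedComponentsWithStats(m)
    for i in range(1,len(s)): print(n,ce[i]+(x0,y0),s[i])
for q in (("top",265.7,194.85),("scene",263.6,194.5)): print(onz(*q,.048))
print("window",tri(("top",265.7,194.85),("scene",263.6,194.5)))
p=onz("top",265.7,194.85,.048)
a=np.radians(-3.8);X=np.array([np.cos(a),np.sin(a),0]);Y=np.array([-X[1],X[0],0])
pad=p-.084*X;print("pad",pad)
tgt=pad+.011*X;tgt[2]=.09
s=ctrl.state()
from scipy.spatial.transform import Rotation as R
Rt=R.from_euler('xyz',s['eef_rot'],degrees=True)
Rg=R.from_euler('xyz',[180,0,176.2],degrees=True)
print("tgt",tgt,"shift",Rt.inv().apply(tgt-s['tcp_pos']),"rv",(Rt.inv()*Rg).as_rotvec(degrees=True))
E
```

```text
top [265.69148936 194.85106383] [ 4  3 11 11 94]
scene [266.06918239 190.78616352] [  3   0  16  15 159]
[0.5483146  0.33094675 0.048     ]
[0.54937759 0.33323175 0.048     ]
window (array([0.54783703, 0.33128649, 0.05010271]), np.float64(0.0008882398350152626))
pad [0.46449928 0.33651376 0.048     ]
tgt [0.47547509 0.33578475 0.09      ] shift [-0.33028174 -0.1698779   0.11470028] rv [ -0.09012701  -0.02853607 -16.41777411]
```

```bash
R='[0,0,-16.4,-0.330,-0.170,0.03,0.012]'; python3 shift.py '[[0,0,-16.4,-0.330,-0.170,0.03,0.012],[0,0,-16.4,-0.330,-0.170,0.03,0.012],[0,0,-16.4,-0.330,-0.170,0.03,0.012],[0,0,-16.4,-0.330,-0.170,0.03,0.012],[0,0,-16.4,-0.330,-0.170,0.03,0.012],[0,0,-16.4,-0.330,-0.170,0.03,0.012],[0,0,-16.4,-0.330,-0.170,0.03,0.012],[0,0,-16.4,-0.330,-0.170,0.03,0.012]]'
```

```text
time: 0.77
tcp_pos: [0.448, 0.3654, 0.1784]
eef_rot: [-180.0, -0.0, 176.2]
wrist_force: [0.6, -0.5, -0.0]
opening: 0.0444
grasp_force: 0.0
```

```bash
python3 shift.py '[[0,0,0,-0.029,-0.028,0.03,0.012],[0,0,0,-0.029,-0.028,0.088,0.012],[0,0,0,-0.029,-0.028,0.088,0.012],[0,0,0,-0.029,-0.028,0.088,0.012],[0,0,0,-0.029,-0.028,0.088,0.012]]'
python3 - <<'E'
from h import *
a=ctrl.camera("scene")[:,:,::-1];b=ctrl.camera("top")[:,:,::-1]
a=cv2.resize(a[140:265,190:335],None,fx=2.8,fy=3.2,interpolation=2);b=cv2.resize(b[140:268,225:315],(380,400),interpolation=2)
cv2.imwrite("pics/p1.png",np.hstack([a,b]))
E
```

```text
time: 1.18
tcp_pos: [0.4734, 0.3368, 0.0897]
eef_rot: [-179.9, -0.2, 176.2]
wrist_force: [0.4, 0.2, 0.8]
opening: 0.0127
grasp_force: 0.0
```

View pics/p1.png

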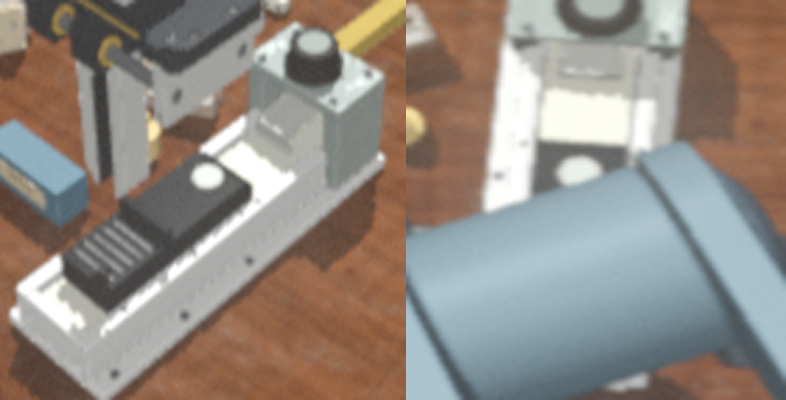

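The fingers hang above the pad with their tips at about (130,195) in the left half. I'll check that the grey block at (200,80) matches the gripper body, and where the tips project onto the pad.

```bash
python3 - <<'E'
from h import *
t=ctrl.state()['tcp_pos'];print(t)
f=lambda p:np.round(((np.array(proj("scene",p))-(190,140))*(2.8,3.2)))
a=np.radians(-3.8);X=np.array([np.cos(a),np.sin(a),0]);Y=np.array([-X[1],X[0],0]);Z=np.array([0,0,1])
print("tips",f(t-.019*Y-.008*X),f(t+.019*Y-.008*X),f(t-.019*Y+.008*X))
for sx in(-1,1):
  for sy in(-1,1): print("body",sx,sy,f(t+.0375*sx*X+.0885*sy*Y+.097*Z),f(t+.0885*sx*X+.0375*sy*Y+.097*Z))
E
```

```text
[0.47528994 0.33831272 0.09277504]
tips [131. 199.] [ 88. 167.] [150. 184.]
body -1 -1 [172. 136.] [ 29. 139.]
body -1 1 [-42. -13.] [-60.  71.]
body 1 -1 [271.  63.] [265. -20.]
body 1 1 [ 56. -69.] [174. -72.]
```

The block matches the predicted gripper body, and the tips line up with the pad. Next I press down.

```bash
python3 shift.py '[[0,0,0,0,-0.001,0.02,0.012],[0,0,0,0,-0.001,0.036,0.012],[0,0,0,0,-0.001,0.042,0.012],[0,0,0,0,-0.001,0.048,0.012],[0,0,0,0,-0.001,0.048,0.012]]'
```

```text
time: 1.7
tcp_pos: [0.4752, 0.3374, 0.0444]
eef_rot: [179.9, 0.1, 176.2]
wrist_force: [-1.6, -0.8, 6.5]
opening: 0.0119
grasp_force: 3.1
```

Contact, with the bed about 3 mm down. I'll press further.

```bash
python3 shift.py '[[0,0,0,0,0,0.003,0.012],[0,0,0,0,0,0.006,0.012],[0,0,0,0,0,0.009,0.012],[0,0,0,0,0,0.009,0.012]]'
```

```text
time: 2.03
tcp_pos: [0.4764, 0.3378, 0.0371]
eef_rot: [179.9, 0.3, 176.2]
wrist_force: [-2.8, -0.3, 9.8]
opening: 0.0121
grasp_force: 4.9
```

```bash
python3 shift.py '[[0,0,0,0,0,0.002,0.012],[0,0,0,0,0,0.004,0.012],[0,0,0,0,0,0.004,0.012]]'
```

```text
time: 2.28
tcp_pos: [0.4782, 0.3384, 0.036]
eef_rot: [179.8, 0.4, 176.2]
wrist_force: [-4.2, -3.1, 19.3]
opening: 0.012
grasp_force: 10.0
```

The bed has bottomed at 19 N. Now I slide forward, first up to the lip.

```bash
python3 shift.py '[[0,0,0,-0.004,0,0.001,0.012],[0,0,0,-0.008,0,0.001,0.012],[0,0,0,-0.013,0,0.001,0.012],[0,0,0,-0.018,0,0.001,0.012],[0,0,0,-0.023,0,0.001,0.012],[0,0,0,-0.028,0,0.001,0.012],[0,0,0,-0.028,0,0.001,0.012]]'
python3 - <<'E'
from h import *
a=ctrl.camera("scene")[:,:,::-1];b=ctrl.camera("top")[:,:,::-1];cv2.imwrite("pics/s2.png",a)
a=cv2.resize(a[140:265,190:335],None,fx=2.8,fy=3.2,interpolation=2);b=cv2.resize(b[120:248,225:315],(380,400),interpolation=2)
cv2.imwrite("pics/p2.png",np.hstack([a,b]))
E
```

```text
time: 2.87
tcp_pos: [0.5073, 0.3364, 0.036]
eef_rot: [179.8, 0.5, 176.2]
wrist_force: [-4.0, -3.5, 22.3]
opening: 0.0116
grasp_force: 11.2
```

View pics/p2.png

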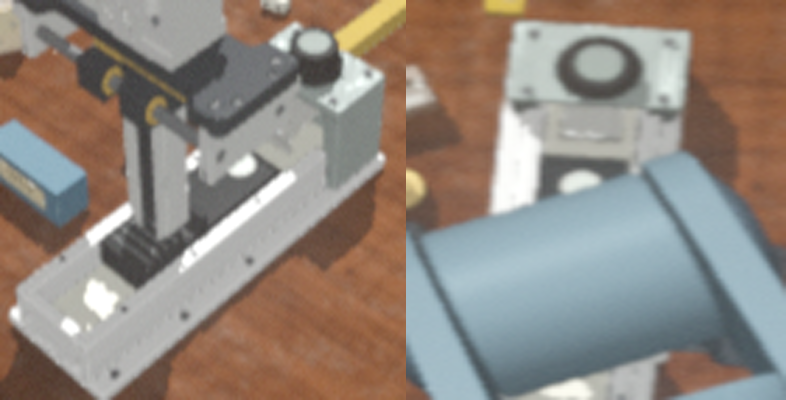

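The carrier is down in the track and moved forward. The nose (right half, y≈155) is just short of the lip (y≈137). I'll continue under the spring.

```bash
python3 shift.py '[[0,0,0,-0.005,0,0.001,0.012],[0,0,0,-0.010,0,0.001,0.012],[0,0,0,-0.015,0,0.001,0.012],[0,0,0,-0.020,0,0.001,0.012],[0,0,0,-0.025,0,0.001,0.012],[0,0,0,-0.030,0,0.001,0.012],[0,0,0,-0.035,0,0.001,0.012],[0,0,0,-0.035,0,0.001,0.012]]'
```

```text
time: 3.63
tcp_pos: [0.5414, 0.3347, 0.036]
eef_rot: [179.7, 0.4, 176.2]
wrist_force: [-8.3, -2.1, 27.1]
opening: 0.0122
grasp_force: 22.1
```

```bash
python3 shift.py '[[0,0,0,-0.005,0,0,0.012],[0,0,0,-0.010,0,0,0.012],[0,0,0,-0.015,0,0,0.012],[0,0,0,-0.020,0,0,0.012],[0,0,0,-0.024,0,0,0.012],[0,0,0,-0.028,0,0,0.012],[0,0,0,-0.028,0,0,0.012]]'
```

```text
time: 4.22
tcp_pos: [0.5694, 0.3329, 0.036]
eef_rot: [179.7, 0.5, 176.2]
wrist_force: [-7.6, -1.0, 26.3]
opening: 0.012
grasp_force: 20.6
```

```bash
python3 - <<'E'
from h import *
a=ctrl.camera("scene")[:,:,::-1];b=ctrl.camera("top")[:,:,::-1]
a=cv2.resize(a[140:265,190:335],None,fx=2.8,fy=3.2,interpolation=2);b=cv2.resize(b[120:248,225:315],(380,400),interpolation=2)
cv2.imwrite("pics/p3.png",np.hstack([a,b]))
E
```

```text
(no output)
```

View pics/p3.png

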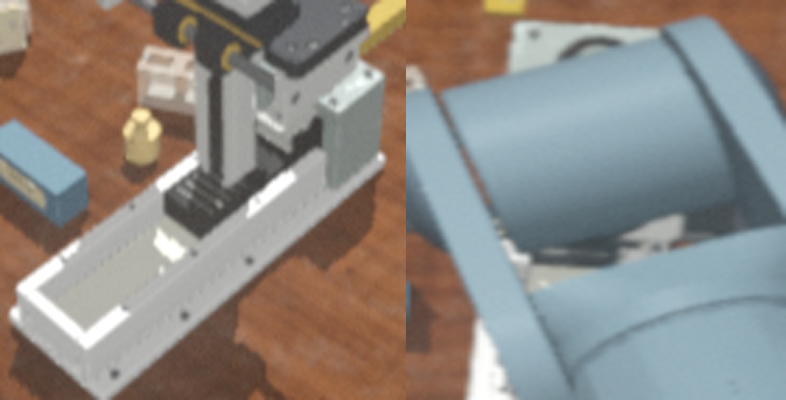

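The tongue is under the spring. I'll push in small steps until it meets the stop.

```bash
python3 shift.py '[[0,0,0,-0.003,0,0,0.012],[0,0,0,-0.006,0,0,0.012],[0,0,0,-0.008,0,0,0.012],[0,0,0,-0.008,0,0,0.012]]'; python3 shift.py '[[0,0,0,-0.002,0,0,0.012],[0,0,0,-0.004,0,0,0.012],[0,0,0,-0.004,0,0,0.012]]'
```

```text
time: 4.65
tcp_pos: [0.5768, 0.3324, 0.036]
eef_rot: [179.7, 0.4, 176.2]
wrist_force: [-8.8, -1.1, 25.2]
opening: 0.0117
grasp_force: 20.9
time: 4.9
tcp_pos: [0.5769, 0.3324, 0.036]
eef_rot: [179.8, -0.1, 176.2]
wrist_force: [-21.1, -1.2, 35.0]
opening: 0.0122
grasp_force: 25.8
```

It has met the stop: the x position is unchanged and the force rose from 9 to 21 N. One small confirming nudge, then I ease off along x and z together and lift clear.

```bash
python3 shift.py '[[0,0,0,-0.002,0,0,0.012],[0,0,0,-0.002,0,0,0.012]]'; python3 shift.py '[[0,0,0,0.003,0,-0.001,0.012],[0,0,0,0.005,0,-0.004,0.012],[0,0,0,0.006,0,-0.008,0.012],[0,0,0,0.008,0,-0.012,0.012],[0,0,0,0.012,0,-0.020,0.012],[0,0,0,0.014,0,-0.05,0.012],[0,0,0,0.014,0,-0.09,0.012]]'
```

```text
time: 5.07
tcp_pos: [0.577, 0.3324, 0.036]
eef_rot: [179.9, -0.4, 176.2]
wrist_force: [-26.6, -2.0, 39.3]
opening: 0.0122
grasp_force: 28.7
time: 5.65
tcp_pos: [0.5616, 0.3291, 0.1147]
eef_rot: [-179.8, -0.5, 176.2]
wrist_force: [0.9, 0.2, 0.1]
opening: 0.012
grasp_force: 0.0
```

```bash
python3 shift.py '[[0,0,0,0.04,0,-0.04,0.012],[0,0,0,0.08,0,-0.06,0.012],[0,0,0,0.12,0.04,-0.06,0.012],[0,0,0,0.12,0.08,-0.06,0.012],[0,0,0,0.12,0.12,-0.06,0.012],[0,0,0,0.12,0.16,-0.06,0.012],[0,0,0,0.12,0.20,-0.06,0.012],[0,0,0,0.12,0.20,-0.06,0.012]]'
python3 - <<'E'
from h import *
a=ctrl.camera("scene")[:,:,::-1];b=ctrl.camera("top")[:,:,::-1];cv2.imwrite("pics/t4.png",b);cv2.imwrite("pics/s4.png",a)
a=cv2.resize(a[140:265,190:335],None,fx=2.8,fy=3.2,interpolation=2);b=cv2.resize(b[120:272,190:305],(380,400),interpolation=2)
cv2.imwrite("pics/p4.png",np.hstack([a,b]))
E
```

```text
time: 6.32
tcp_pos: [0.4574, 0.5422, 0.1778]
eef_rot: [179.9, 0.0, 176.4]
wrist_force: [0.2, -0.2, 0.1]
opening: 0.012
grasp_force: 0.0
```

View pics/p4.png

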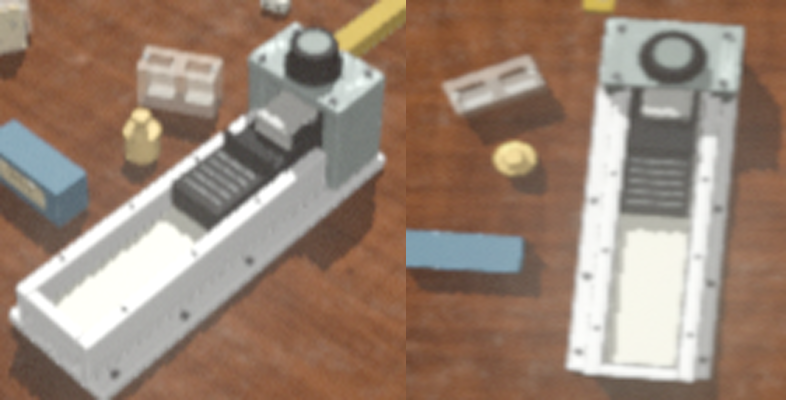

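The carrier is trapped under the spring in the head, and the neighbours haven't moved. I'll measure whether it slipped back on release.

```bash
python3 - <<'E'
from h import *
im=cv2.cvtColor(cv2.imread("pics/t4.png"),6).astype(float)
col=im[150:212,258:274].mean(1);g=np.diff(col)
print(np.round(col).astype(int).tolist())
i=np.argmax(g[40:])+40;v=150+i+.5+0
print("rear row",v,onz("top",265,v,.037),onz("top",265,v,.039))
# lens & head far edge reference, rear bar
l=lambda v,z:onz("top",265,v,z)[0]
im0=cv2.cvtColor(cv2.imread("pics/top0.png"),6).astype(float)
c0=im0[235:262,256:268].mean(1);print(np.round(c0).astype(int).tolist())
E
```

```text
[125, 138, 138, 129, 136, 144, 146, 146, 145, 146, 156, 173, 178, 161, 131, 103, 90, 89, 90, 93, 94, 95, 95, 95, 96, 95, 91, 90, 90, 96, 112, 125, 116, 107, 118, 127, 116, 109, 121, 128, 116, 111, 123, 129, 117, 113, 126, 130, 117, 108, 108, 124, 157, 178, 183, 184, 186, 201, 227, 241, 245, 245]
rear row 201.5 [0.53558269 0.33201129 0.037     ] [0.5354562 0.3320301 0.039    ]
[105, 122, 128, 109, 103, 120, 130, 110, 102, 119, 130, 110, 97, 103, 132, 169, 181, 182, 184, 196, 221, 240, 240, 227, 224, 245, 250]
```

```bash
python3 -c "
from station import ctrl
print(ctrl.sign_off())"
```

```text
the job is handed in; nothing more can be done
None
```

The carrier was held down, slid under the spring until it met the stop in the head, and released; its rear edge stayed within about 1 mm of where the stop puts it, the neighbours look undisturbed, and the job was handed in with the arm clear at about 6.5 s.

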